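Shut the reloaded label printer and feed a label

ROBOT

A 6-joint arm with a two-finger parallel gripper is mounted at the origin on a cart in front of the work surface, level with it; the furniture and walls round the work are solid. World frame = base frame: x ahead of the robot, y to its left, z up, the work surface at z = 0. Lengths are in m, angles in rad, forces in N, time in s.
With the tool pointing down it reaches from about 0.4 to 0.925 m from the base axis. Payload 12.5 kg.
Tool frame: the origin (TCP) lies between the finger pads; the fingertips stand 17 mm ahead of it and the grasp point (between the pads) lies 2 mm behind it; z points along the fingers, y is the line along which they close (so a half turn about z gives the same grasp; the last joint's range is limited). The gripper opens to 95 mm and grips with 3 to 60 N. Pads are 20 mm wide; open, the fingers measure 119 mm over their backs; the gripper's body (75 mm by 180 mm) begins 59 mm behind the grasp point.
Start: joints at [-1.246, 0.491, 1.559, -0, 1.092, -0.106], TCP at [0.261, -0.568, 0.232] pointing down, gripper open.
Joint ranges: [-3.1, 3.1], [-0.84, 2.19], [0.05, 2.79], [-1.13, 4.28], [0.06, 2.93], [-2.69, 2.69]. Speed limits (rad/s): [2.22, 2.22, 2.79, 3.14, 3.14, 3.14].

INTERFACE

Orientations are given as a unit quaternion [x, y, z, w].
In Python, from workcell import env gives the robot as it stands. The module is installed in compiled form; this text tells all that it offers.
- The arm moves only by the tool play_rows, never from a script. Its argument "rows" is a list of rows, each an object of numbers: "tx", "ty", "tz": the shift along the world's x, y, z in mm; "ax", "ay", "az": the turn, a rotation vector about the world's x, y, z in rad; "jaw": the closure, from 0 (fully open) to 1 (shut). In form: [{"tx": .., "ty": .., "tz": .., "ax": .., "ay": .., "az": .., "jaw": ..}, ...]. A call has exactly 10 rows; each row is the pose to reach, as a shift and turn from the pose commanded when the call began; what a row does not reach only later rows make up. A row lasts 1/8 s, in which the tool goes at most 62.5 mm and 10.7 degrees, less where a joint would pass 70% of its speed; a pose out of reach is approached as far as the arm can. A call with a gripper value outside its range is refused whole. The fingers move at their own pace and stop on an object; "newtons" is the grip in N (left out, the last holds). Time passes only in rows, so rows that repeat a pose let the fingers close, or fill a call up. It gives the time, the measured TCP pose, the force, the opening and the grip force at its end, in the units of the state.
- env.state(): the state, without advancing time (a new reading comes with each control period).
- env.camera(name): name is "scene" or "top" or "wrist"; returns the picture (400x640x3 uint8, red, green, blue); there is no depth.
- env.get_calibration(name): a dict with "fovy" (degrees; the focal length in pixels is half the picture's height over the tangent of half this angle, whatever the lens; pixels are square), "cx", "cy" (the principal point, pixels), "origin" and "attitude" of the camera in the world. Camera axes: x right, y down, z forward; pixel columns grow to the right and rows downward; lengths in m; the calibration is good to about 2 mm. A picture is of the moment at which its call begins: read the wrist's pose just before it. get_calibration takes no time and is no camera call; for the wrist camera it gives the pose at the moment of the call.
- env.hand_in(): hands the job in; it is judged then, once.
The state is a dict: "t": time; "qpos": joint angles; "dq": joint speeds; "joint_efforts": joint torques, N m; "tool_pos": TCP position; "ee_rot": TCP orientation; "wrist_force": force on the tool from outside, world axes, zero at the start; "moment": the same for the moment, N m; "gripper_width": finger opening in m; "grip_force": force on a finger pad.
Only numpy, scipy, OpenCV 4.12 (cv2) and the standard library are available. Lean on these libraries where they do the work, as an engineer would, in place of code of your own. Each camera call takes 0.05 s, during which the arm holds its last target. There are 200 camera calls.

TASK

A new roll has just been loaded into the label printer that stands open on the table. With your fingertips push its cover down and press its front edge until the latches snap and it is fully shut, keeping off the feed button; then press the feed button on the cover all the way down and let it come back up. Grip and lift nothing, and leave the spare roll, the dropper bottle, the small carton and the cutter beside the printer where they are.

Things in the scene. Friction and masses are not known exactly. Their poses are not given: they have to be found in the camera images.
- printer: open label printer, dark grey, fixed to the table, 208 mm wide (y), 168 mm high when shut. Origin: centre of its underside, on the table. x from its front (towards the robot) to its back, y to its left, z up. Its tray spans x -111 to 142, y -100 to 100 mm, 78 mm high, with a white roll inside and two green spring roller latches at x = -55 mm; a label tongue sticks out 40 mm at the front
- printer_lid (a joint): cover angle, rad: 0 fully shut, starts at 0.75 to 1.15, end stop 1.257. Stiff hinge: the cover stays where it is left and takes 1 to 4 N at the front edge to move. At about 0.06 (13 mm at the front edge) two catch pins on it meet the spring latches and it stops; 8 to 12 N pressed at the front edge drives them through, and from about 0.03 the latches pull it shut to 0 and hold it
- lid_edge (a point): point on the cover's outer surface, 8 mm behind its front edge, half-way across, moving and turning with it (axes as the printer's when shut). Shut: at x = -95, z = 125 mm in the printer frame; the surface slopes up from there to x = 53, z = 165 mm and is 196 mm wide. Open: the cover's high end, 0.24 to 0.33 m above the table, with the outer surface facing up and away from the robot
- lid_hinge (a point): point on the cover's hinge line, half-way across, at the back of the tray: x = 128.5, y = 0, z = 82 mm in the printer frame; the line runs along the printer's y axis
- printer_feed_button (a joint): travel of the feed button in m, square to the cover's sloping top: 0 up, 0.003 fully down, pressed from 0.0021. A spring returns it; about 1 N starts it, 4 to 5 N press it fully. Fully down, its top still stands about 2 mm above the cover
- feed_button_top (a point): centre of the top of the feed button, a dark grey key 14 x 22 mm beside three tiny lights, that stands 5 mm above the cover's sloping top near the front edge, 60 mm to the right of the middle; its frame turns with the cover. With the cover shut: x = -77, y = -60, z = 136 mm in the printer frame
- spare_roll: spare roll of labels lying flat to the right of the printer, white with a brown core, 91 mm across, 51 mm high, loose; origin at the centre of its underside
- dropper: small brown dropper bottle with a black top, 34 mm across, 102 mm high, loose, standing to the left of the printer; origin at the centre of its underside
- tea_carton: small dark blue carton, 52 x 67 x 70 mm, loose, standing to the left of the printer; origin at the centre of its underside
- cutter: yellow box cutter, 20 x 156 x 14 mm, loose, lying right of the printer's front; origin at the centre of its underside

How it is judged:
On the way, in this order (a step that is already met when the one before it is completed fails the run):
1. the cover is latched shut, with the feed button up (value of joint printer_lid below 0.015 rad and value of joint printer_feed_button below 0.001 m), for 0.2 s.
2. with the cover shut, the feed button is pressed down (value of joint printer_lid below 0.015 rad and value of joint printer_feed_button above 0.0021 m), for 0.1 s.
At the end, for the whole second after the job is handed in: The cover is latched shut (within 0.015 rad, about 3 mm at its front edge), the feed button has come back up (within 1 mm), and the spare roll, dropper bottle, carton and cutter stand within 20 mm of where they were (all of step 1 and distance of each of spare_roll, dropper, tea_carton, cutter from where it was at the start of the episode below 0.02 m); the robot touches nothing.
It fails at once if the feed button is pressed while the cover is not yet shut (value of joint printer_lid above 0.03 rad and value of joint printer_feed_button above 0.0015 m).
It fails at once if the cover is lifted or forced further open, to its end stop (value of joint printer_lid above 1.23 rad).
It fails at once if a thing beside the printer is shifted, tipped, lifted or carried (distance of any of spare_roll, dropper, tea_carton, cutter from where it was at the start of the episode above 0.02 m or angle between any of spare_roll, dropper, tea_carton, cutter's own z axis and vertical above 0.3 rad).
It also fails if it takes over 45 s, if anything falls off the work surface, if the arm or the gripper's body presses on something with over 40 N, if the wrist force passes 120 N, or if a joint passes its speed limit or range.

## Working session

There is one attempt and no reset: what is moved stays moved. The work goes in short steps, Python scripts to look and compute and a tool call to move; the robot and the scene stay as the last step left them, time stands still between calls to the robot, and variables do not carry over. Pictures are saved under pics/ and viewed, at most 10 in all, crops included, and the job is handed in when it is done.

Besides the shell and the picture viewer there is one more tool, called after "Call:" as name(argument=value, ...), one argument or row to a line, values as JSON. play_rows: Moves the arm, as the interface text tells. Its arguments: {"type":"object","properties":{"rows":{"type":"array"},"newtons":{"type":"number"}},"required":["rows"]}

```bash
mkdir -p pics; python3 - <<'E'
from workcell import env
import cv2
for n in ("scene","top"):
    im=env.camera(n); cv2.imwrite(f"pics/{n}0.png",im[:,:,::-1]); c=env.get_calibration(n); print(n,c)
s=env.state(); print(s)
E
```

```text
scene {'fovy': 47.3465155103717, 'cx': 315.5259220525498, 'cy': 200.1209291977299, 'origin': array([-0.11444825, -0.38284144,  0.75905312]), 'attitude': array([ 0.80085219, -0.41819637,  0.19858086, -0.37988578])}
top {'fovy': 50.15056064013078, 'cx': 320.70326276231316, 'cy': 205.4611064051786, 'origin': array([-0.04484221,  0.09546525,  0.93830657]), 'attitude': array([-0.6483855 ,  0.70146525, -0.2215465 ,  0.19611194])}
{'t': 0.1, 'qpos': array([-1.24558033e+00,  4.91533906e-01,  1.55939124e+00, -1.90675368e-05,
        1.09168315e+00, -1.05589678e-01]), 'dq': array([ 0.0007618 , -0.001618  , -0.00026653, -0.00075956,  0.00084788,
        0.00051581]), 'joint_efforts': array([ 4.71073654e-03, -6.13621688e+01, -2.58605665e+01,  6.94179442e-02,
        4.70067433e-02, -4.86775787e-05]), 'tool_pos': array([ 0.26096202, -0.567698  ,  0.23109772]), 'ee_rot': array([ 9.76889305e-01,  2.13745242e-01, -6.40608354e-05, -5.03837904e-04]), 'wrist_force': array([0.40040552, 0.61238944, 0.64768905]), 'moment': array([-0.03071733,  0.02110246, -0.07375179]), 'grip_force': 0.0, 'gripper_width': 0.09522140078051419}
```

View pics/scene0.png

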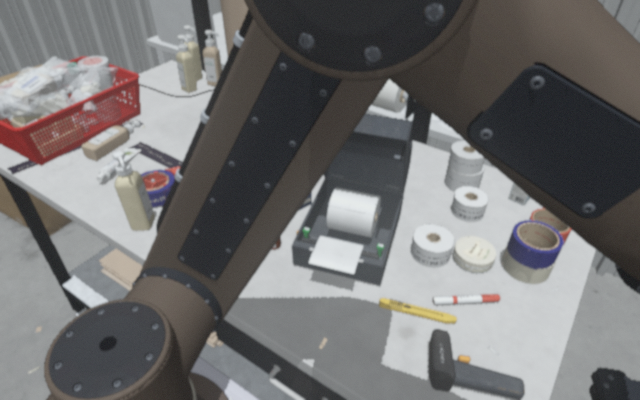

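View pics/top0.png

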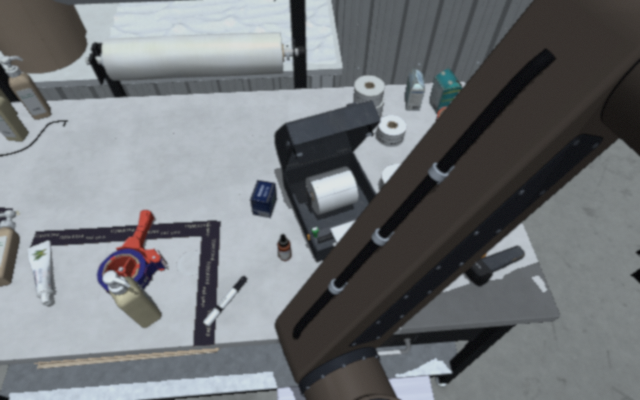

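The scene view shows the printer at about (350,220), with green latches near (306,232) and (380,247) and the cutter at (418,310). The top view shows the open cover at (330,130), the carton at (263,198), the dropper at (284,247) and one latch at (315,231). I'll enlarge both.

```bash
python3 - <<'E'
import cv2,numpy as np
a=cv2.imread("pics/scene0.png")[75:295,280:430]; b=cv2.imread("pics/top0.png")[85:275,255:415]
a=cv2.resize(a,None,fx=2.7,fy=2.7,interpolation=cv2.INTER_CUBIC); b=cv2.resize(b,None,fx=2.4,fy=2.4,interpolation=cv2.INTER_CUBIC)
o=np.zeros((600,800,3),np.uint8); o[:a.shape[0],:a.shape[1]]=a; o[:b.shape[0],410:410+b.shape[1]]=b
o=np.clip(o.astype(float)*1.6,0,255).astype(np.uint8)
cv2.imwrite("pics/crop0.png",o)
for n in("scene","top"):
    im=cv2.imread(f"pics/{n}0.png").astype(int); m=((im[:,:,1]-im[:,:,2]>35)&(im[:,:,1]-im[:,:,0]>15)).astype(np.uint8)
    k,l,st,c=cv2.connectedComponentsWithStats(m); print(n,[(st[i].tolist(),c[i].round(1).tolist()) for i in range(1,k)])
E
```

```text
scene [([303, 229, 6, 8, 30], [305.2, 232.1]), ([377, 246, 6, 8, 28], [379.4, 249.0])]
top [([312, 229, 7, 7, 26], [314.8, 231.5])]
```

View pics/crop0.png

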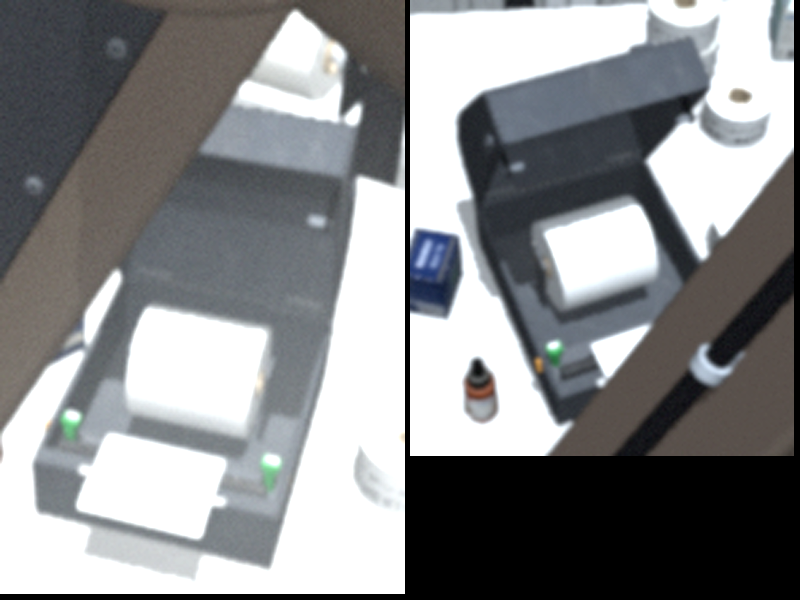

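```bash
cat > h.py <<'E'
import numpy as np
from scipy.spatial.transform import Rotation as R
def ray(c,u,v):
    f=200/np.tan(np.radians(c["fovy"])/2)
    d=R.from_quat(c["attitude"]).apply([(u-c["cx"])/f,(v-c["cy"])/f,1]); return np.array(c["origin"]),d/np.linalg.norm(d)
def onz(c,u,v,z):
    o,d=ray(c,u,v); return o+d*(z-o[2])/d[2]
def tri(*rs):
    A=sum(np.eye(3)-np.outer(d,d) for o,d in rs); b=sum((np.eye(3)-np.outer(d,d))@o for o,d in rs); return np.linalg.solve(A,b)
E
python3 - <<'E'
from h import *
from workcell import env
np.set_printoptions(precision=4,suppress=True)
S=env.get_calibration("scene");T=env.get_calibration("top")
sc=lambda x,y:(x/2.7+280,y/2.7+75); tc=lambda x,y:((x-410)/2.4+255,y/2.4+85)
L=tri(ray(S,305.2,232.1),ray(T,314.8,231.5)); print("latchL",L)
print("latchR",onz(S,379.4,249,L[2]))
for nm,p,z in[("FLb",(37,510),0),("FRb",(272,566),0),("FLt",(40,458),.078),("BRt",(330,330),.078)]: print(nm,onz(S,*sc(*p),z))
for nm,p,z in[("FLb",(562,420),0),("FLt",(548,385),.078),("BLt",(485,235),.078),("BRt",(645,163),.078)]: print("T",nm,onz(T,*tc(*p),z))
for p in [(488,92),(695,40)]:
    for z in (.25,.28,.31,.34): print("T edge",p,onz(T,*tc(*p),z))
for z in (.25,.28,.31,.34): print("S edge",onz(S,*sc(360,118),z))
E
```

```text
latchL [0.4758 0.0558 0.0674]
latchR [ 0.5238 -0.1037  0.0674]
FLb [0.4347 0.0589 0.    ]
FRb [ 0.4934 -0.1304  0.    ]
FLt [0.4234 0.0445 0.078 ]
BRt [ 0.697  -0.0695  0.078 ]
T FLb [0.4341 0.0503 0.    ]
T FLt [0.4325 0.0644 0.078 ]
T BLt [0.617  0.1177 0.078 ]
T BRt [ 0.7047 -0.0631  0.078 ]
T edge (488, 92) [0.6527 0.1043 0.25  ]
T edge (488, 92) [0.6223 0.1039 0.28  ]
T edge (488, 92) [0.5919 0.1035 0.31  ]
T edge (488, 92) [0.5615 0.1031 0.34  ]
T edge (695, 40) [ 0.7095 -0.1001  0.25  ]
T edge (695, 40) [ 0.6766 -0.0916  0.28  ]
T edge (695, 40) [ 0.6437 -0.0831  0.31  ]
T edge (695, 40) [ 0.6109 -0.0746  0.34  ]
S edge [ 0.762  -0.0419  0.25  ]
S edge [ 0.7104 -0.062   0.28  ]
S edge [ 0.6587 -0.0821  0.31  ]
S edge [ 0.6071 -0.1022  0.34  ]
```

The crop gives the tray and cover corners. The rough fix is a yaw of about 0.29 with the printer near (0.56, -0.01), and the cover about 1.1 rad open. I'll raise the arm and look with the wrist camera.

Call:
play_rows(
  rows=[
    {"tx": 0,"ty": 0,"tz": 60,"jaw": 1},
    {"tx": 0,"ty": 0,"tz": 120,"jaw": 1},
    {"tx": 0,"ty": 30,"tz": 180,"jaw": 1},
    {"tx": 20,"ty": 80,"tz": 220,"jaw": 1},
    {"tx": 40,"ty": 140,"tz": 230,"jaw": 1},
    {"tx": 60,"ty": 200,"tz": 230,"jaw": 1},
    {"tx": 80,"ty": 260,"tz": 230,"jaw": 1},
    {"tx": 100,"ty": 320,"tz": 230,"jaw": 1},
    {"tx": 120,"ty": 370,"tz": 230,"jaw": 1},
    {"tx": 120,"ty": 400,"tz": 230,"jaw": 1},
  ],
)

```text
$.rows[0]: bad value
```

```bash
python3 - <<'E'
from workcell import env
import cv2,pickle
c=env.get_calibration("wrist"); im=env.camera("wrist"); cv2.imwrite("pics/w1.png",im[:,:,::-1]); print(c, env.state()["tool_pos"],env.state()["ee_rot"]); pickle.dump(c,open("w1.pkl","wb"))
E
```

```text
{'fovy': 62.875582705940644, 'cx': 322.775262646288, 'cy': 196.04649971523014, 'origin': array([ 0.33596382, -0.53294852,  0.38367892]), 'attitude': array([ 0.83271147, -0.53341594, -0.08032387,  0.12492848])} [ 0.26097736 -0.56775662  0.23120819] [ 9.76888314e-01  2.13749994e-01 -4.63509119e-05 -3.99175981e-04]
```

View pics/w1.png

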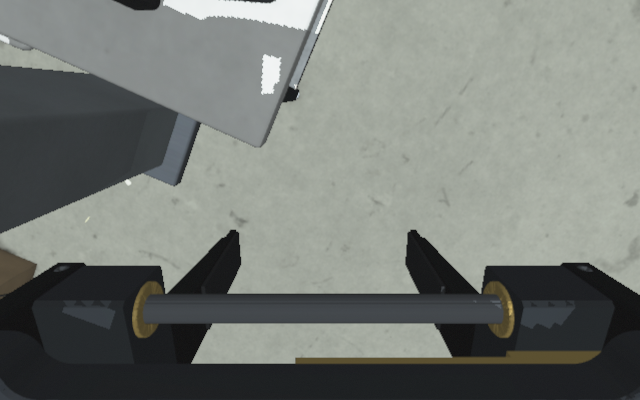

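The call was refused because the ax, ay and az fields are needed. The wrist view still shows only the floor and the table corner, with the fingers at (240,240) and (410,240). I'll repeat it with full rows.

Call:
play_rows(
  rows=[
    {"tx": 0,"ty": 0,"tz": 60,"ax": 0,"ay": 0,"az": 0,"jaw": 1},
    {"tx": 0,"ty": 0,"tz": 120,"ax": 0,"ay": 0,"az": 0,"jaw": 1},
    {"tx": 0,"ty": 30,"tz": 170,"ax": 0,"ay": 0,"az": 0,"jaw": 1},
    {"tx": 20,"ty": 80,"tz": 200,"ax": 0,"ay": 0,"az": 0,"jaw": 1},
    {"tx": 40,"ty": 130,"tz": 230,"ax": 0,"ay": 0,"az": 0,"jaw": 1},
    {"tx": 60,"ty": 190,"tz": 230,"ax": 0,"ay": 0,"az": 0.15,"jaw": 1},
    {"tx": 80,"ty": 250,"tz": 230,"ax": 0,"ay": 0,"az": 0.3,"jaw": 1},
    {"tx": 100,"ty": 310,"tz": 230,"ax": 0,"ay": 0,"az": 0.45,"jaw": 1},
    {"tx": 120,"ty": 360,"tz": 230,"ax": 0,"ay": 0,"az": 0.6,"jaw": 1},
    {"tx": 120,"ty": 400,"tz": 230,"ax": 0,"ay": 0,"az": 0.7,"jaw": 1},
  ],
)

```text
t: 1.4
tool_pos: [0.3815, -0.1658, 0.4615]
ee_rot: [0.843, 0.538, 0.0, -0.0]
wrist_force: [0.7, -0.6, 0.5]
gripper_width: 0.0025
grip_force: 0.0
```

```bash
python3 - <<'E'
from workcell import env
import cv2,pickle
c=env.get_calibration("wrist"); im=env.camera("wrist"); cv2.imwrite("pics/w2.png",im[:,:,::-1]); print(c, env.state()["tool_pos"],env.state()["ee_rot"]); pickle.dump(c,open("w2.pkl","wb"))
for n in ("scene","top"): cv2.imwrite(f"pics/{n}2.png",env.camera(n)[:,:,::-1])
E
```

```text
{'fovy': 62.875582705940644, 'cx': 322.775262646288, 'cy': 196.04649971523014, 'origin': array([ 0.41580856, -0.09020264,  0.61404925]), 'attitude': array([ 0.96570708, -0.21292733, -0.03198521,  0.14508179])} [ 0.38061209 -0.16294593  0.46201109] [ 8.41521841e-01  5.40222679e-01  6.32297982e-04 -2.19330092e-04]
```

View pics/w2.png

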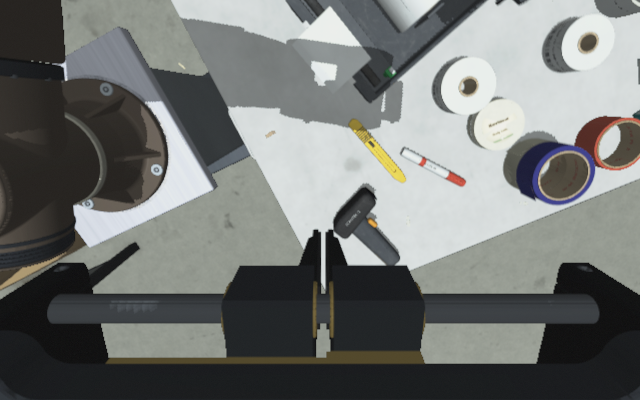

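The wrist view shows only the printer's front-right corner, near (375,85), and the right latch at (390,72). I'll turn the camera to face the printer and stand closer.

Call:
play_rows(
  rows=[
    {"tx": 0,"ty": 20,"tz": 10,"ax": 0,"ay": 0,"az": -0.14,"jaw": 1},
    {"tx": 0,"ty": 40,"tz": 20,"ax": 0,"ay": 0,"az": -0.28,"jaw": 1},
    {"tx": 10,"ty": 60,"tz": 30,"ax": 0,"ay": 0,"az": -0.42,"jaw": 1},
    {"tx": 10,"ty": 80,"tz": 40,"ax": 0,"ay": 0,"az": -0.56,"jaw": 1},
    {"tx": 20,"ty": 100,"tz": 40,"ax": 0,"ay": 0,"az": -0.7,"jaw": 1},
    {"tx": 20,"ty": 115,"tz": 40,"ax": 0,"ay": 0,"az": -0.84,"jaw": 1},
    {"tx": 20,"ty": 115,"tz": 40,"ax": 0,"ay": 0,"az": -0.84,"jaw": 1},
    {"tx": 20,"ty": 115,"tz": 40,"ax": 0,"ay": 0,"az": -0.84,"jaw": 1},
    {"tx": 20,"ty": 115,"tz": 40,"ax": 0,"ay": 0,"az": -0.84,"jaw": 1},
    {"tx": 20,"ty": 115,"tz": 40,"ax": 0,"ay": 0,"az": -0.84,"jaw": 1},
  ],
)

```text
t: 2.8
tool_pos: [0.401, -0.0533, 0.5017]
ee_rot: [0.989, 0.145, -0.0, 0.0]
wrist_force: [0.4, 0.2, 0.0]
gripper_width: 0.0004
grip_force: 0.0
```

```bash
python3 - <<'E'
from workcell import env
import cv2,pickle
c=env.get_calibration("wrist"); im=env.camera("wrist"); cv2.imwrite("pics/w3.png",im[:,:,::-1]); print(c, env.state()["tool_pos"],env.state()["ee_rot"]); pickle.dump(c,open("w3.pkl","wb"))
E
```

```text
{'fovy': 62.875582705940644, 'cx': 322.775262646288, 'cy': 196.04649971523014, 'origin': array([ 0.48010214, -0.02932142,  0.65416537]), 'attitude': array([ 0.79333028, -0.59038177, -0.08845299,  0.11938386])} [ 0.40100328 -0.0532296   0.50165735] [ 9.89443356e-01  1.44920126e-01 -1.97923472e-06  5.42286839e-05]
```

View pics/w3.png

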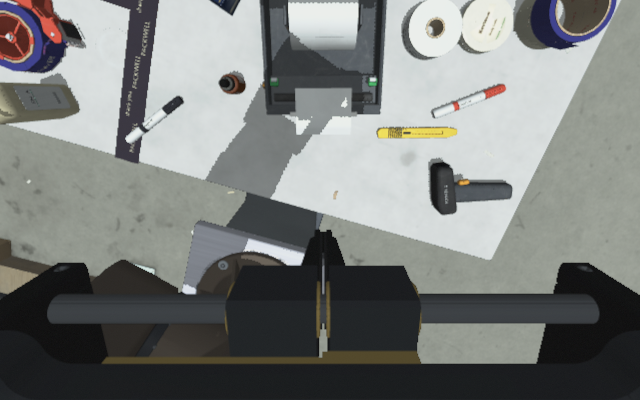

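The view is square to the printer: front tray corners near (267,113) and (381,113), latches at (272,86) and (373,83). I'll move forward over the cover for its edge.

Call:
play_rows(
  rows=[
    {"tx": 0,"ty": 0,"tz": 40,"ax": 0,"ay": 0,"az": 0,"jaw": 1},
    {"tx": 40,"ty": 10,"tz": 50,"ax": 0,"ay": 0,"az": 0,"jaw": 1},
    {"tx": 80,"ty": 25,"tz": 50,"ax": 0,"ay": 0,"az": 0,"jaw": 1},
    {"tx": 120,"ty": 36,"tz": 50,"ax": 0,"ay": 0,"az": 0,"jaw": 1},
    {"tx": 150,"ty": 45,"tz": 50,"ax": 0,"ay": 0,"az": 0,"jaw": 1},
    {"tx": 150,"ty": 45,"tz": 50,"ax": 0,"ay": 0,"az": 0,"jaw": 1},
    {"tx": 150,"ty": 45,"tz": 50,"ax": 0,"ay": 0,"az": 0,"jaw": 1},
    {"tx": 150,"ty": 45,"tz": 50,"ax": 0,"ay": 0,"az": 0,"jaw": 1},
    {"tx": 150,"ty": 45,"tz": 50,"ax": 0,"ay": 0,"az": 0,"jaw": 1},
    {"tx": 150,"ty": 45,"tz": 50,"ax": 0,"ay": 0,"az": 0,"jaw": 1},
  ],
)

```text
t: 4.1
tool_pos: [0.5507, -0.008, 0.552]
ee_rot: [0.989, 0.145, 0.0, 0.0]
wrist_force: [-0.2, 0.1, -0.1]
gripper_width: 0.0005
grip_force: 0.0
```

```bash
python3 - <<'E'
from workcell import env
from h import *
import cv2,pickle
np.set_printoptions(precision=4,suppress=True)
c=env.get_calibration("wrist"); im=env.camera("wrist"); cv2.imwrite("pics/w4.png",im[:,:,::-1]); print(c, env.state()["tool_pos"],env.state()["ee_rot"]); pickle.dump(c,open("w4.pkl","wb"))
cs={k:pickle.load(open(f"w{k}.pkl","rb")) for k in (3,4)}
for k in cs:
    a=cv2.imread(f"pics/w{k}.png").astype(int); m=((a[:,:,1]-a[:,:,2]>35)&(a[:,:,1]-a[:,:,0]>15)).astype(np.uint8)
    n,l,st,ce=cv2.connectedComponentsWithStats(m)
    for i in range(1,n):
        if st[i,4]>8: print(k,st[i],ce[i],onz(cs[k],*ce[i],.078))
for p in((267,113),(381,113)): print(onz(cs[3],*p,.078))
E
```

```text
{'fovy': 62.875582705940644, 'cx': 322.775262646288, 'cy': 196.04649971523014, 'origin': array([0.6296, 0.016 , 0.7046]), 'attitude': array([ 0.7933, -0.5905, -0.0882,  0.1192])} [ 0.5508 -0.008   0.5519] [0.9895 0.1448 0.0002 0.0001]
3 [270  79   8   7  33] [273.5455  83.0909] [0.4755 0.0545 0.078 ]
3 [368  79  10   7  47] [372.2128  82.5745] [ 0.5235 -0.1026  0.078 ]
4 [362 164   8   6  33] [365.5455 167.2424] [ 0.5259 -0.1028  0.078 ]
4 [278 166   7   4  21] [281.0476 167.9524] [0.4773 0.0548 0.078 ]
[0.4254 0.0534 0.078 ]
[ 0.4813 -0.1332  0.078 ]
```

View pics/w4.png

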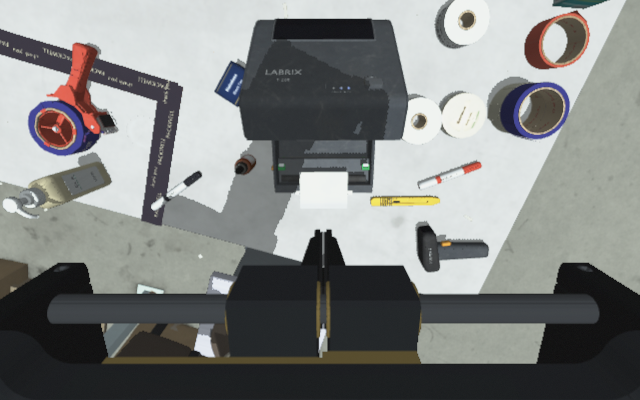

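The view over the cover shows its outer surface with the LABRIX print at (284,72), the lights at (342,88), and its lower rim at about row 138. I'll enlarge it to pick out the front edge.

```bash
python3 - <<'E'
from h import *
import cv2,pickle
c=pickle.load(open("w4.pkl","rb"))
a=cv2.imread("pics/w4.png")[10:150,230:420]; a=cv2.resize(a,None,fx=4,fy=4,interpolation=cv2.INTER_CUBIC)
cv2.imwrite("pics/c4.png",np.clip(a.astype(float)*1.9,0,255).astype(np.uint8))
C=np.array([.555,-.0077,0]); Rp=R.from_euler("z",.295)
# project model points vs theta
f=200/np.tan(np.radians(c["fovy"])/2)
def proj(p):
    q=R.from_quat(c["attitude"]).inv().apply(C+Rp.apply(p)-c["origin"]); return (f*q[0]/q[2]+c["cx"],f*q[1]/q[2]+c["cy"])
h=np.array([.1285,0,.082])
for th in np.arange(.75,1.2,.05):
    r=R.from_rotvec([0,th,0]); g=lambda x,y,z:np.round(proj(h+r.apply(np.array([x,y,z])-h)),1)
    print(round(th,2),"edgeL",g(-.1027,.098,.123),"edgeR",g(-.1027,-.098,.123),"btn",g(-.077,-.06,.136),"brkL",g(.053,.098,.165), (h+r.apply(np.array([-.095,0,.125])-h)).round(3))
E
```

```text
0.75 edgeL [251.  166.4] edgeR [395.9 165.8] btn [367.8 144.5] brkL [255.2  58.7] [-0.006  0.     0.266]
0.8 edgeL [249.5 160.3] edgeR [397.5 159.7] btn [368.6 138.2] brkL [255.   54.5] [0.004 0.    0.272]
0.85 edgeL [247.9 153.7] edgeR [399.  153.1] btn [369.4 131.5] brkL [254.8  50.3] [0.013 0.    0.278]
0.9 edgeL [246.3 146.5] edgeR [400.6 145.9] btn [370.1 124.2] brkL [254.6  46.2] [0.023 0.    0.284]
0.95 edgeL [244.8 138.8] edgeR [402.1 138.1] btn [370.9 116.5] brkL [254.5  42.1] [0.033 0.    0.289]
1.0 edgeL [243.2 130.4] edgeR [403.6 129.8] btn [371.6 108.4] brkL [254.5  38.1] [0.044 0.    0.293]
1.05 edgeL [241.7 121.5] edgeR [405.  120.9] btn [372.3  99.9] brkL [254.4  34.1] [0.055 0.    0.297]
1.1 edgeL [240.2 112.1] edgeR [406.5 111.4] btn [372.9  91. ] brkL [254.5  30.3] [0.065 0.    0.301]
1.15 edgeL [238.8 102.2] edgeR [407.8 101.5] btn [373.5  81.8] brkL [254.5  26.6] [0.076 0.    0.304]
```

View pics/c4.png

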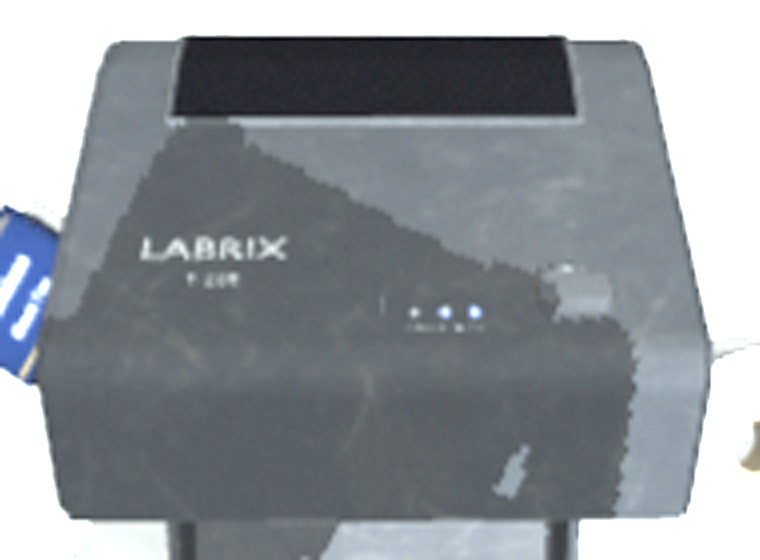

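The button shows as the lighter patch at crop (580,290), which is (375,82) in the picture, and the bend at the front edge is at row 96 or so. Both put the cover at about 1.15 rad. I'll come down behind it with closed fingers and pull it over along its arc.

Call:
play_rows(
  rows=[
    {"tx": 30,"ty": 11,"tz": 0,"ax": 0,"ay": 0,"az": 0,"jaw": 1},
    {"tx": 70,"ty": 26,"tz": 0,"ax": 0,"ay": 0,"az": 0,"jaw": 1},
    {"tx": 110,"ty": 42,"tz": 0,"ax": 0,"ay": 0,"az": 0,"jaw": 1},
    {"tx": 122,"ty": 46,"tz": -20,"ax": 0,"ay": 0,"az": 0,"jaw": 1},
    {"tx": 122,"ty": 46,"tz": -70,"ax": 0,"ay": 0,"az": 0,"jaw": 1},
    {"tx": 122,"ty": 46,"tz": -120,"ax": 0,"ay": 0,"az": 0,"jaw": 1},
    {"tx": 122,"ty": 46,"tz": -170,"ax": 0,"ay": 0,"az": 0,"jaw": 1},
    {"tx": 122,"ty": 46,"tz": -210,"ax": 0,"ay": 0,"az": 0,"jaw": 1},
    {"tx": 122,"ty": 46,"tz": -237,"ax": 0,"ay": 0,"az": 0,"jaw": 1},
    {"tx": 122,"ty": 46,"tz": -237,"ax": 0,"ay": 0,"az": 0,"jaw": 1},
  ],
)

```text
t: 5.4
tool_pos: [0.6725, 0.0381, 0.3129]
ee_rot: [0.989, 0.145, -0.002, -0.0]
wrist_force: [0.4, 0.6, 0.1]
gripper_width: 0.0007
grip_force: 0.0
```

```bash
cat > path.py <<'E'
from h import *
from workcell import env
C=np.array([.555,-.0077,0]); Rp=R.from_euler("z",.295); h=np.array([.1285,0,.082])
def tcp(th,y=.01,pen=.0):
    k=np.clip((.8-th)/.6,0,1)            # slide forward as it closes
    off=.010 if th>.26 else -.010        # touching corner of the tip (material x - centre)
    n=np.array([-.261,0,.965]); r=R.from_rotvec([0,th,0])
    xc=-.078-.019*k                      # tip centre along the cover surface
    p0=h+r.apply(np.array([xc,y,.125+(xc+.095)*.2703])-h); nn=r.apply(n)
    # vertical finger, tip half-depth 10 mm: lift so that the corner just touches
    z=p0[2]+.010*abs(nn[0])/nn[2] if nn[2]>.3 else p0[2]
    return C+Rp.apply([p0[0],y,z-pen])+[0,0,.017]
E
python3 - <<'E'
from path import *
s=env.state(); t=s["tool_pos"]; print(t.round(4),s["wrist_force"].round(1))
for th in np.arange(1.2,-.01,-.05): print(round(th,2),((tcp(th)-t)*1000).round(0))
E
```

```text
[0.6725 0.0381 0.3129] [0.4 0.6 0.1]
1.2 [-27.  -8.   9.]
1.15 [-37. -11.   6.]
1.1 [-46. -14.   3.]
1.05 [-56. -17.  -1.]
1.0 [-66. -20.  -5.]
0.95 [-75. -22. -10.]
0.9 [-85. -25. -15.]
0.85 [-94. -28. -21.]
0.8 [-102.  -31.  -27.]
0.75 [-112.  -34.  -32.]
0.7 [-122.  -37.  -38.]
0.65 [-132.  -40.  -45.]
0.6 [-141.  -42.  -52.]
0.55 [-150.  -45.  -60.]
0.5 [-158.  -48.  -68.]
0.45 [-166.  -50.  -77.]
0.4 [-174.  -53.  -86.]
0.35 [-181.  -55.  -96.]
0.3 [-188.  -57. -106.]
0.25 [-195.  -59. -117.]
0.2 [-201.  -61. -127.]
0.15 [-205.  -62. -137.]
0.1 [-208.  -63. -147.]
0.05 [-211.  -64. -158.]
-0.0 [-213.  -64. -169.]
```

Call:
play_rows(
  rows=[
    {"tx": -20,"ty": -6,"tz": 6,"ax": 0,"ay": 0,"az": 0,"jaw": 1},
    {"tx": -36,"ty": -11,"tz": 6,"ax": 0,"ay": 0,"az": 0,"jaw": 1},
    {"tx": -46,"ty": -14,"tz": 3,"ax": 0,"ay": 0,"az": 0,"jaw": 1},
    {"tx": -56,"ty": -17,"tz": -1,"ax": 0,"ay": 0,"az": 0,"jaw": 1},
    {"tx": -66,"ty": -20,"tz": -5,"ax": 0,"ay": 0,"az": 0,"jaw": 1},
    {"tx": -75,"ty": -22,"tz": -10,"ax": 0,"ay": 0,"az": 0,"jaw": 1},
    {"tx": -85,"ty": -25,"tz": -15,"ax": 0,"ay": 0,"az": 0,"jaw": 1},
    {"tx": -94,"ty": -28,"tz": -21,"ax": 0,"ay": 0,"az": 0,"jaw": 1},
    {"tx": -102,"ty": -31,"tz": -27,"ax": 0,"ay": 0,"az": 0,"jaw": 1},
    {"tx": -112,"ty": -34,"tz": -32,"ax": 0,"ay": 0,"az": 0,"jaw": 1},
  ],
)

```text
t: 6.65
tool_pos: [0.5605, 0.0038, 0.2858]
ee_rot: [0.989, 0.145, 0.001, 0.001]
wrist_force: [-5.9, -0.7, 12.4]
gripper_width: 0.0004
grip_force: 5.9
```

```bash
python3 - <<'E'
from path import *
import cv2
s=env.state(); t=s["tool_pos"]; print(t.round(4),s["wrist_force"].round(1))
a=cv2.resize(env.camera("wrist")[:,:,::-1],None,fx=1,fy=1); b=env.camera("scene")[60:300,240:480,::-1]
o=np.zeros((640,640,3),np.uint8)[:600]; o[:300]=a[:300]; o[300:540,:240]=b; o[300:540,240:540]=env.camera("top")[60:300,200:500,::-1]
cv2.imwrite("pics/m5.png",o)
for th in np.arange(.75,-.01,-.05): print(round(th,2),((tcp(th)-t)*1000).round(0))
E
```

```text
[0.5605 0.0038 0.2858] [-5.9 -0.7 12.4]
0.75 [-0.  1. -5.]
0.7 [-10.  -2. -11.]
0.65 [-20.  -5. -18.]
0.6 [-29.  -8. -25.]
0.55 [-38. -11. -33.]
0.5 [-46. -13. -41.]
0.45 [-54. -16. -50.]
0.4 [-62. -18. -59.]
0.35 [-69. -20. -69.]
0.3 [-76. -23. -79.]
0.25 [-83. -25. -90.]
0.2 [ -89.  -26. -100.]
0.15 [ -93.  -28. -110.]
0.1 [ -96.  -29. -120.]
0.05 [ -99.  -29. -131.]
-0.0 [-101.  -30. -142.]
```

View pics/m5.png

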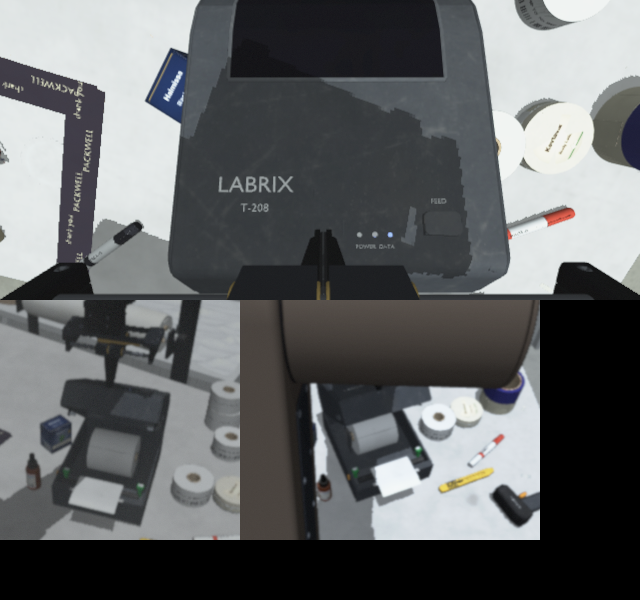

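The wrist crop shows the cover following: the FEED button at (442,222), the lights at (375,235) and the fingertips on the surface near (322,240), well to the left of the button. I'll check the force and get the angle from the button pixel.

```bash
python3 - <<'E'
from path import *
s=env.state(); t=s["tool_pos"]; print(t.round(4),s["wrist_force"].round(1),s["moment"].round(2))
c=env.get_calibration("wrist"); f=200/np.tan(np.radians(c["fovy"])/2)
def proj(p):
    q=R.from_quat(c["attitude"]).inv().apply(C+Rp.apply(p)-c["origin"]); return np.round((f*q[0]/q[2]+c["cx"],f*q[1]/q[2]+c["cy"]),1)
for th in np.arange(.6,1.0,.05):
    r=R.from_rotvec([0,th,0]); g=lambda x,y,z:proj(h+r.apply(np.array([x,y,z])-h))
    print(round(th,2),"btn",g(-.077,-.06,.136),"edgeL",g(-.1027,.098,.123),"brk",g(.053,0,.165),"tipmat",)
tip=t-[0,0,.017]; print("tip in printer",Rp.inv().apply(tip-C))
E
```

```text
[0.5606 0.0037 0.2848] [-0.6 -0.2  4.5] [0.05 0.13 0.06]
0.6 btn [428.  256.6] edgeL [191.8 298.5] brk [335.6  63. ] tipmat
0.65 btn [432.4 250. ] edgeL [185.4 294.7] brk [335.7  54.2] tipmat
0.7 btn [437.1 241.9] edgeL [178.5 289.5] brk [335.8  45.2] tipmat
0.75 btn [442.  232.4] edgeL [171.2 282.8] brk [335.9  36.1] tipmat
0.8 btn [447.1 221.2] edgeL [163.3 274.4] brk [335.9  27. ] tipmat
0.85 btn [452.4 208.2] edgeL [155.  264.1] brk [336.   17.9] tipmat
0.9 btn [457.8 193.4] edgeL [146.2 251.6] brk [336.    8.9] tipmat
0.95 btn [463.4 176.6] edgeL [136.9 236.8] brk [ 3.36e+02 -1.00e-01] tipmat
tip in printer [0.00871815 0.00930676 0.26779666]
```

Call:
play_rows(
  rows=[
    {"tx": -10,"ty": -3,"tz": -6,"ax": 0,"ay": 0,"az": 0,"jaw": 1},
    {"tx": -20,"ty": -6,"tz": -13,"ax": 0,"ay": 0,"az": 0,"jaw": 1},
    {"tx": -29,"ty": -8,"tz": -20,"ax": 0,"ay": 0,"az": 0,"jaw": 1},
    {"tx": -38,"ty": -11,"tz": -28,"ax": 0,"ay": 0,"az": 0,"jaw": 1},
    {"tx": -46,"ty": -14,"tz": -36,"ax": 0,"ay": 0,"az": 0,"jaw": 1},
    {"tx": -54,"ty": -16,"tz": -45,"ax": 0,"ay": 0,"az": 0,"jaw": 1},
    {"tx": -62,"ty": -19,"tz": -54,"ax": 0,"ay": 0,"az": 0,"jaw": 1},
    {"tx": -69,"ty": -21,"tz": -64,"ax": 0,"ay": 0,"az": 0,"jaw": 1},
    {"tx": -76,"ty": -23,"tz": -74,"ax": 0,"ay": 0,"az": 0,"jaw": 1},
    {"tx": -83,"ty": -25,"tz": -85,"ax": 0,"ay": 0,"az": 0,"jaw": 1},
  ],
)

```text
t: 8.05
tool_pos: [0.4776, -0.021, 0.1969]
ee_rot: [0.989, 0.145, 0.0, 0.0]
wrist_force: [0.9, 0.6, 2.1]
gripper_width: 0.0006
grip_force: 0.6
```

```bash
cat > look.py <<'E'
from path import *
import cv2,sys
s=env.state(); t=s["tool_pos"]; print(t.round(4),s["wrist_force"].round(1),s["t"])
c=env.get_calibration("wrist"); f=200/np.tan(np.radians(c["fovy"])/2)
cv2.imwrite(f"pics/{sys.argv[1]}.png",env.camera("wrist")[:,:,::-1])
def proj(p):
    q=R.from_quat(c["attitude"]).inv().apply(C+Rp.apply(p)-c["origin"]); return np.round((f*q[0]/q[2]+c["cx"],f*q[1]/q[2]+c["cy"]),1)
for th in np.arange(0,.41,.05):
    r=R.from_rotvec([0,th,0]); g=lambda x,y,z:proj(h+r.apply(np.array([x,y,z])-h))
    print(round(th,2),"btn",g(-.077,-.06,.136),"edgeL",g(-.1027,.098,.123),"brk",g(.053,0,.165))
print("tip in printer",Rp.inv().apply(t-[0,0,.017]-C))
E
python3 look.py w6
```

```text
[ 0.4776 -0.021   0.1969] [0.9 0.6 2.1] 8.05
0.0 btn [423.1 217.7] edgeL [206.7 244.1] brk [341.8  -6.6]
0.05 btn [428. 219.] edgeL [201.  248.1] brk [342.4 -18.9]
0.1 btn [433.3 219.6] edgeL [194.6 251.6] brk [342.9 -32.2]
0.15 btn [439.3 219.4] edgeL [187.5 254.6] brk [343.5 -46.6]
0.2 btn [445.9 218.3] edgeL [179.7 257. ] brk [344.1 -62.1]
0.25 btn [453.2 216. ] edgeL [170.8 258.7] brk [344.7 -78.6]
0.3 btn [461.3 212.3] edgeL [160.9 259.5] brk [345.2 -96.1]
0.35 btn [470.4 207.1] edgeL [149.7 259.3] brk [ 345.8 -114.7]
0.4 btn [480.7 200. ] edgeL [137.  257.7] brk [ 346.4 -134.2]
tip in printer [-0.07794435  0.0097578   0.17994254]
```

View pics/w6.png

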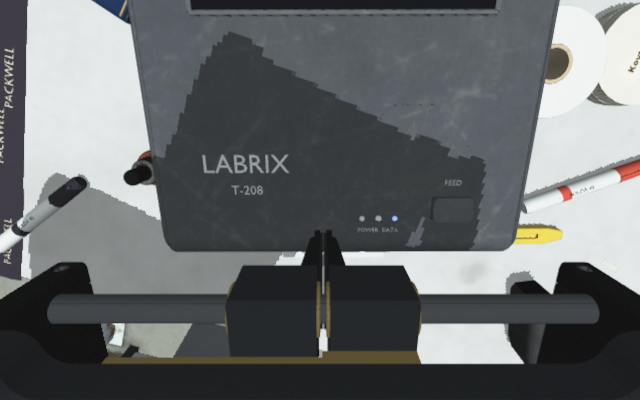

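The cover is at about 0.25 rad: its front edge is at row 248, the button at (453,209), and the tips at (322,235), clear of it. The printer sits about 4 mm further ahead than assumed, so I'll correct for that and close to the press.

Call:
play_rows(
  rows=[
    {"tx": -4,"ty": -1,"tz": -10,"ax": 0,"ay": 0,"az": 0,"jaw": 1},
    {"tx": -7,"ty": -2,"tz": -20,"ax": 0,"ay": 0,"az": 0,"jaw": 1},
    {"tx": -9,"ty": -3,"tz": -30,"ax": 0,"ay": 0,"az": 0,"jaw": 1},
    {"tx": -11,"ty": -3,"tz": -38,"ax": 0,"ay": 0,"az": 0,"jaw": 1},
    {"tx": -12,"ty": -4,"tz": -43,"ax": 0,"ay": 0,"az": 0,"jaw": 1},
    {"tx": -12,"ty": -4,"tz": -47,"ax": 0,"ay": 0,"az": 0,"jaw": 1},
    {"tx": -12,"ty": -4,"tz": -50,"ax": 0,"ay": 0,"az": 0,"jaw": 1},
    {"tx": -12,"ty": -4,"tz": -53,"ax": 0,"ay": 0,"az": 0,"jaw": 1},
    {"tx": -12,"ty": -4,"tz": -55,"ax": 0,"ay": 0,"az": 0,"jaw": 1},
    {"tx": -12,"ty": -4,"tz": -55,"ax": 0,"ay": 0,"az": 0,"jaw": 1},
  ],
)

```text
t: 9.35
tool_pos: [0.4666, -0.0249, 0.1443]
ee_rot: [0.989, 0.145, 0.001, 0.0]
wrist_force: [-7.8, 1.8, 27.9]
gripper_width: 0.0003
grip_force: 14.3
```

```bash
sed -i 's/C=np.array(.*0\]); Rp/C=np.array([.559,-.0065,0]); Rp/' path.py; python3 look.py w7
```

```text
[ 0.4666 -0.0249  0.1443] [-7.8  1.8 27.9] 9.35
0.0 btn [453.8 225.2] edgeL [172.7 258.5] brk [ 349.9 -108.8]
0.05 btn [462.3 227.4] edgeL [163.  264.6] brk [ 351.2 -132.4]
0.1 btn [472.1 228.8] edgeL [152.  270.3] brk [ 352.5 -158.5]
0.15 btn [483.3 229.1] edgeL [139.3 275.7] brk [ 353.8 -187.3]
0.2 btn [496.2 228.2] edgeL [124.6 280.7] brk [ 355.3 -218.9]
0.25 btn [511.2 225.6] edgeL [107.4 285.1] brk [ 356.8 -253.4]
0.3 btn [528.9 221. ] edgeL [ 87.1 288.7] brk [ 358.3 -291. ]
0.35 btn [549.9 213.7] edgeL [ 62.7 291.2] brk [ 359.9 -331.6]
0.4 btn [575.2 203. ] edgeL [ 33.2 292.3] brk [ 361.6 -375.4]
tip in printer [-0.0937701   0.0092441   0.12731817]
```

Force is 28 N with the tip at z 127 mm, which matches a shut cover. I'll lift off and check.

Call:
play_rows(
  rows=[
    {"tx": 0,"ty": 0,"tz": 5,"ax": 0,"ay": 0,"az": 0,"jaw": 1},
    {"tx": 0,"ty": 0,"tz": 15,"ax": 0,"ay": 0,"az": 0,"jaw": 1},
    {"tx": 0,"ty": 0,"tz": 30,"ax": 0,"ay": 0,"az": 0,"jaw": 1},
    {"tx": 0,"ty": 0,"tz": 50,"ax": 0,"ay": 0,"az": 0,"jaw": 1},
    {"tx": 0,"ty": 0,"tz": 70,"ax": 0,"ay": 0,"az": 0,"jaw": 1},
    {"tx": 0,"ty": 0,"tz": 80,"ax": 0,"ay": 0,"az": 0,"jaw": 1},
    {"tx": 0,"ty": 0,"tz": 80,"ax": 0,"ay": 0,"az": 0,"jaw": 1},
    {"tx": 0,"ty": 0,"tz": 80,"ax": 0,"ay": 0,"az": 0,"jaw": 1},
    {"tx": 0,"ty": 0,"tz": 80,"ax": 0,"ay": 0,"az": 0,"jaw": 1},
    {"tx": 0,"ty": 0,"tz": 80,"ax": 0,"ay": 0,"az": 0,"jaw": 1},
  ],
)

```text
t: 10.65
tool_pos: [0.4659, -0.0249, 0.2223]
ee_rot: [0.989, 0.145, -0.0, -0.0]
wrist_force: [-0.4, -0.3, 0.6]
gripper_width: 0.0002
grip_force: 0.0
```

```bash
python3 look.py w8
```

```text
[ 0.4659 -0.0249  0.2223] [-0.4 -0.3  0.6] 10.65
0.0 btn [414.8 185.3] edgeL [214.7 212.2] brk [339.2 -26.8]
0.05 btn [418.9 185.1] edgeL [209.8 214.4] brk [339.6 -38.3]
0.1 btn [423.4 184.1] edgeL [204.3 216.1] brk [340.  -50.7]
0.15 btn [428.3 182.1] edgeL [198.3 217. ] brk [340.4 -63.9]
0.2 btn [433.7 179.2] edgeL [191.7 217.3] brk [340.8 -78. ]
0.25 btn [439.7 175. ] edgeL [184.4 216.6] brk [341.3 -92.9]
0.3 btn [446.2 169.5] edgeL [176.2 214.8] brk [ 341.7 -108.7]
0.35 btn [453.4 162.3] edgeL [167.1 211.9] brk [ 342.1 -125.2]
0.4 btn [461.3 153.4] edgeL [156.9 207.4] brk [ 342.5 -142.4]
tip in printer [-0.0943963   0.00947197  0.20526632]
```

View pics/w8.png

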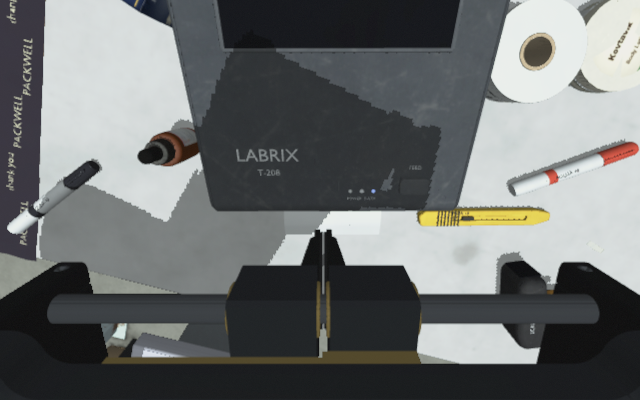

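The cover is flat and shut: its front edge is at row 209 and its left corner at (213,208), as predicted for angle 0. The FEED key is at (412,187), and the cutter, dropper and rolls are unmoved. Next I'll locate the button.

```bash
python3 - <<'E'
from path import *
c=env.get_calibration("wrist"); t=env.state()["tool_pos"]
b=onz(c,412,187,.136); print(b, C+Rp.apply([-.077,-.06,.136]))
print("tip delta mm to button centre top:",((b+[0,0,.017]-t)*1000).round(1),"3mm forward vec",Rp.apply([-3,0,0]))
E
```

```text
[ 0.50096564 -0.08479381  0.136     ] [ 0.50277063 -0.0862951   0.136     ]
tip delta mm to button centre top: [ 35.  -59.9 -69.4] 3mm forward vec [-2.87040643 -0.87221955  0.        ]
```

Call:
play_rows(
  rows=[
    {"tx": 16,"ty": -30,"tz": 0,"ax": 0,"ay": 0,"az": 0,"jaw": 1},
    {"tx": 33,"ty": -61,"tz": 0,"ax": 0,"ay": 0,"az": 0,"jaw": 1},
    {"tx": 33,"ty": -61,"tz": -25,"ax": 0,"ay": 0,"az": 0,"jaw": 1},
    {"tx": 33,"ty": -61,"tz": -45,"ax": 0,"ay": 0,"az": 0,"jaw": 1},
    {"tx": 33,"ty": -61,"tz": -58,"ax": 0,"ay": 0,"az": 0,"jaw": 1},
    {"tx": 33,"ty": -61,"tz": -64,"ax": 0,"ay": 0,"az": 0,"jaw": 1},
    {"tx": 33,"ty": -61,"tz": -67,"ax": 0,"ay": 0,"az": 0,"jaw": 1},
    {"tx": 33,"ty": -61,"tz": -69,"ax": 0,"ay": 0,"az": 0,"jaw": 1},
    {"tx": 33,"ty": -61,"tz": -71,"ax": 0,"ay": 0,"az": 0,"jaw": 1},
    {"tx": 33,"ty": -61,"tz": -71,"ax": 0,"ay": 0,"az": 0,"jaw": 1},
  ],
)

```text
t: 11.95
tool_pos: [0.4996, -0.0859, 0.1521]
ee_rot: [0.989, 0.145, 0.001, 0.0]
wrist_force: [2.1, 1.6, 4.8]
gripper_width: 0.0003
grip_force: 2.0
```

Call:
play_rows(
  rows=[
    {"tx": 0,"ty": 0,"tz": -1,"ax": 0,"ay": 0,"az": 0,"jaw": 1},
    {"tx": 0,"ty": 0,"tz": -2,"ax": 0,"ay": 0,"az": 0,"jaw": 1},
    {"tx": 0,"ty": 0,"tz": -3,"ax": 0,"ay": 0,"az": 0,"jaw": 1},
    {"tx": 0,"ty": 0,"tz": -3,"ax": 0,"ay": 0,"az": 0,"jaw": 1},
    {"tx": 0,"ty": 0,"tz": -3,"ax": 0,"ay": 0,"az": 0,"jaw": 1},
    {"tx": 0,"ty": 0,"tz": -3,"ax": 0,"ay": 0,"az": 0,"jaw": 1},
    {"tx": 0,"ty": 0,"tz": -3,"ax": 0,"ay": 0,"az": 0,"jaw": 1},
    {"tx": 0,"ty": 0,"tz": -3,"ax": 0,"ay": 0,"az": 0,"jaw": 1},
    {"tx": 0,"ty": 0,"tz": -3,"ax": 0,"ay": 0,"az": 0,"jaw": 1},
    {"tx": 0,"ty": 0,"tz": -3,"ax": 0,"ay": 0,"az": 0,"jaw": 1},
  ],
)

```text
t: 13.2
tool_pos: [0.4999, -0.0859, 0.1508]
ee_rot: [0.989, 0.145, 0.002, 0.001]
wrist_force: [-2.7, 3.6, 25.4]
gripper_width: 0.0001
grip_force: 12.9
```

It bottomed out at 25 N, so the button is fully down. I'll release, retreat and check.

Call:
play_rows(
  rows=[
    {"tx": 0,"ty": 0,"tz": 5,"ax": 0,"ay": 0,"az": 0,"jaw": 1},
    {"tx": 0,"ty": 0,"tz": 15,"ax": 0,"ay": 0,"az": 0,"jaw": 1},
    {"tx": 0,"ty": 0,"tz": 40,"ax": 0,"ay": 0,"az": 0,"jaw": 1},
    {"tx": -10,"ty": 20,"tz": 60,"ax": 0,"ay": 0,"az": 0,"jaw": 1},
    {"tx": -33,"ty": 61,"tz": 74,"ax": 0,"ay": 0,"az": 0,"jaw": 1},
    {"tx": -33,"ty": 61,"tz": 74,"ax": 0,"ay": 0,"az": 0,"jaw": 1},
    {"tx": -33,"ty": 61,"tz": 74,"ax": 0,"ay": 0,"az": 0,"jaw": 1},
    {"tx": -33,"ty": 61,"tz": 74,"ax": 0,"ay": 0,"az": 0,"jaw": 1},
    {"tx": -33,"ty": 61,"tz": 74,"ax": 0,"ay": 0,"az": 0,"jaw": 1},
    {"tx": -33,"ty": 61,"tz": 74,"ax": 0,"ay": 0,"az": 0,"jaw": 1},
  ],
)

```text
t: 14.45
tool_pos: [0.4661, -0.0252, 0.2224]
ee_rot: [0.989, 0.145, -0.0, -0.0]
wrist_force: [-0.3, 0.2, -0.4]
gripper_width: 0.0005
grip_force: 0.0
```

```bash
python3 look.py w9 | head -1; python3 -c "
import cv2,numpy as np
d=cv2.absdiff(cv2.imread('pics/w8.png'),cv2.imread('pics/w9.png')).max(2)
m=(d>40).astype(np.uint8);n,l,s,c=cv2.connectedComponentsWithStats(m);print([x.tolist() for x in s[1:] if x[4]>25])"
```

```text
[ 0.4661 -0.0252  0.2224] [-0.3  0.2 -0.4] 14.45
[[490, 10, 21, 85, 108], [577, 10, 14, 15, 27], [174, 40, 6, 22, 29], [179, 63, 7, 26, 33], [470, 114, 11, 42, 42]]
```

```bash
python3 -c "
import cv2,numpy as np
a,b=[cv2.imread(f'pics/w{i}.png',0).astype(np.float32) for i in (8,9)]
for n,(x0,y0,x1,y1) in dict(label=(225,140,310,185),feed=(340,160,435,205),window=(215,30,460,60),cutter=(415,200,555,232),pen=(505,140,640,200),dropper=(135,120,200,175),roll=(500,5,590,105),marker=(5,155,105,235)).items():
    p,q=a[y0:y1,x0:x1].copy(),b[y0:y1,x0:x1].copy(); print(n,np.round(cv2.phaseCorrelate(p,q,cv2.createHanningWindow(p.shape[::-1],cv2.CV_32F)),2))"
```

```text
Traceback (most recent call last):
ValueError: setting an array element with a sequence. The requested array has an inhomogeneous shape after 1 dimensions. The detected shape was (2,) + inhomogeneous part.
```

```bash
python3 -c "
import cv2,numpy as np
a,b=[cv2.imread(f'pics/w{i}.png',0).astype(np.float32) for i in (8,9)]
for n,(x0,y0,x1,y1) in dict(label=(225,140,310,185),feed=(340,160,435,205),window=(215,30,460,60),cutter=(415,200,555,232),pen=(505,140,640,200),dropper=(135,120,200,175),roll=(500,5,590,105),marker=(5,155,105,235)).items():
    p,q=a[y0:y1,x0:x1].copy(),b[y0:y1,x0:x1].copy(); print(n,cv2.phaseCorrelate(p,q,cv2.createHanningWindow(p.shape[::-1],cv2.CV_32F)))"
```

```text
label ((-0.7500957263807493, 0.6250321249077544), 1.0215783846819841)
feed ((-0.543182219683132, 0.6119989408746029), 1.0272970839782998)
window ((-0.6999949227698465, 0.05041637121486353), 0.8970681343078614)
cutter ((-0.4093355918017778, -0.2618705048093837), 0.9786458081669278)
pen ((-0.1392027595749994, -0.07611780286962855), 1.1447298770480685)
dropper ((-0.3843437669144336, 0.1451789977025335), 1.0377910605183354)
roll ((-0.5170661578804499, 0.09221540728530897), 1.0238052147759331)
marker ((-0.1614773866205823, 0.20401431511596968), 1.0120796184539795)
```

```bash
python3 -c "
from workcell import env
print(env.hand_in())"
```

```text
the job is handed in; nothing more can be done
None
```

The cover is closed and appears latched, the feed button was pressed to its stop and released, and the job is handed in; the hand-in returned no verdict, the last pictures show the things beside the printer that are in view (cutter, dropper, roll) unmoved, and I viewed 11 pictures, one over the limit of 10.

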